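# Put the new jars away behind the old ones

### The arm

A 6-joint arm with a two-finger parallel gripper is mounted at the origin on the work surface. World frame = base frame: x ahead of the robot, y to its left, z up, the work surface at z = 0. Lengths are in m, angles in degrees, forces in N, time in s.
With the tool pointing down it reaches from about 0.3 to 0.75 m from the base axis. Payload 8.5 kg.
Tool frame: the origin (TCP) lies at the very end of the fingers, on their centre line; the grasp point (between the pads) lies 19 mm behind it (env.hold_point_z is the distance from the TCP to the grasp point, in m); z points along the fingers, y is the line along which they close (so a half turn about z gives the same grasp; the last joint's range is limited). The gripper opens to 85 mm and grips with 20 to 120 N. Pads are 22 mm wide; open, the fingers measure 114 mm over their backs; the gripper's body (76 mm by 85 mm) begins 54 mm behind the grasp point. The pads swing forward as they close: fully open they stand 13 mm farther back than shut.
Start: joints at [-81.492, 21.807, 74.336, -0, 83.858, -12.336], TCP at [0.196, -0.514, 0.231] pointing down, gripper open.
Joint ranges: [-178.18, 178.18], [-50.72, 133.34], [12.68, 142.11], [-81.47, 261.47], [9.98, 163.14], [-165.26, 165.26]. Speed limits (degrees/s): [136.94, 136.94, 180, 180, 180, 180].

### API

Orientations are given as a 3x3 rotation matrix whose columns are the frame's x, y, z axes.
In Python, from rig import env, optics gives the robot as it stands.
- The arm moves only by the shell command python3 -m jog 'ROWS' [OPENING] [FORCE]. ROWS is JSON, a list of rows, each an object with "linear": the shift along the tool's x, y, z in units of 40 mm (1.0 is 40 mm), a list of three; "roll": the turn about the tool's z in units of 5 degrees (1.0 is 5 degrees). A call has 1 to 12 rows; each row shifts and turns the commanded pose from where the row before left it, along the tool's axes as they then stand; what a row does not reach is not made up. A row lasts 1/12 s, in which the tool goes at most 41.7 mm and 7.16 degrees, less where a joint would pass 70% of its speed; a pose out of reach is approached as far as the arm can. A call is refused whole if a number of a shift passes 1 or a number of a turn 1, either way. A call with a gripper value outside its range is refused whole. OPENING is the opening, from -1 (shut) to 1 (fully open), set as the call begins (- or left out, the last holds). The fingers move at their own pace and stop on an object; FORCE is the grip in N (left out, the last holds). Time passes only in rows, so rows that do not move let the fingers close. It gives the time, the measured TCP pose, the force, the opening and the grip force at its end, in the units of the state.
- env.observe(): the state, without advancing time (a new reading comes with each control period).
- optics.get_image(name): name is "side" or "top" or "wrist"; returns the picture (480x640x3 uint8, red, green, blue); there is no depth.
- optics.calibration(name): a dict with "fov_y" (degrees; the focal length in pixels is half the picture's height over the tangent of half this angle, whatever the lens; pixels are square), "cx", "cy" (the principal point, pixels), "D" ([k1, k2, p1, p2, k3] as OpenCV has them; the pictures are not rectified), "T" (4x4, takes a point from camera to world coordinates). Camera axes: x right, y down, z forward; pixel columns grow to the right and rows downward; lengths in m; the calibration is good to about 2 mm. A picture is of the moment at which its call begins: read the wrist's pose just before it. calibration takes no time and is no camera call; for the wrist camera it gives the pose at the moment of the call.
- env.close_job(): hands the job in; it is judged then, once.
The state is a dict: "time_s": time; "q": joint angles; "qvel": joint speeds; "joint_efforts": joint torques, N m; "position": TCP position; "tool_rot": TCP orientation; "ft_force": force on the tool from outside, world axes, zero at the start; "wrist_torque": the same for the moment, N m; "grip_width": finger opening in m; "gripper_force": force on a finger pad.
Only numpy, scipy, OpenCV 4.12 (cv2) and the standard library are available. Lean on these libraries where they do the work, as an engineer would, in place of code of your own. Each camera call takes 0.05 s, during which the arm holds its last target. There are 200 camera calls.

### The job

Put the new red-, green- and yellow-lidded jars from the counter into the three-lane organiser, rotating the stock: in each lane the old jar stands at the front (the low-lip side, towards the robot) and the new jar with the same lid stands behind it. One old jar has been left at the back of its lane, so bring it forward. Set every jar down upright without dropping it, and leave the blue-lidded jar, the tin and the carton where they are.

Things in the scene. Friction and masses are not known exactly. Their poses are not given: they have to be found in the camera images.
- new_red: glass jar, 54 mm diameter, 84 mm tall, straight-sided, about 0.2 kg, red twist lid (52 mm across, the top 14 mm), paper label with a red band and dark red jam inside. Origin at the centre of its underside, z up. New stock: starts standing on the counter; goes behind the old jar with the same lid.
- new_green: glass jar, 54 mm diameter, 84 mm tall, straight-sided, about 0.2 kg, green twist lid (52 mm across, the top 14 mm), paper label with a green band and green pesto inside. Origin at the centre of its underside, z up. New stock: starts standing on the counter; goes behind the old jar with the same lid.
- new_yellow: glass jar, 54 mm diameter, 84 mm tall, straight-sided, about 0.2 kg, yellow twist lid (52 mm across, the top 14 mm), paper label with a yellow band and yellow mustard inside. Origin at the centre of its underside, z up. New stock: starts standing on the counter; goes behind the old jar with the same lid.
- old_red: glass jar, 54 mm diameter, 84 mm tall, straight-sided, about 0.2 kg, red twist lid (52 mm across, the top 14 mm), paper label with a red band and dark red jam inside. Origin at the centre of its underside, z up. Old stock: starts in one lane of the organiser, at the front or at the back of it; which lane changes from start to start.
- old_green: glass jar, 54 mm diameter, 84 mm tall, straight-sided, about 0.2 kg, green twist lid (52 mm across, the top 14 mm), paper label with a green band and green pesto inside. Origin at the centre of its underside, z up. Old stock: starts in one lane of the organiser, at the front or at the back of it; which lane changes from start to start.
- old_yellow: glass jar, 54 mm diameter, 84 mm tall, straight-sided, about 0.2 kg, yellow twist lid (52 mm across, the top 14 mm), paper label with a yellow band and yellow mustard inside. Origin at the centre of its underside, z up. Old stock: starts in one lane of the organiser, at the front or at the back of it; which lane changes from start to start.
- organiser: fixed white tray, 158 (x) x 280 (y) mm, floor 4 mm thick. Three lanes, centres at y = -92, 0, +92 mm, each 88 wide, 150 long inside, for one jar in front (x about -36) and one behind (x about +36). Walls and dividers 4 thick, 28 high; front lip with brown tags 16 high. Origin: centre of underside; x from front to back, away from the robot; y left; z up.
- jar_blue: jar of the same shape and size as the others with a blue twist lid and dark purple jam; it has no lane and stays on the counter. Origin at the centre of its underside.
- tin: small tomato tin with a red label, a white band and a bare steel top with ring pull, 54 mm diameter, 81 mm tall; stays on the counter. Origin at the centre of its underside.
- carton: orange cracker carton lying flat on the counter, 75 x 150 x 35 mm (x, y, z); stays where it is. Origin at the centre of its underside.

How it is judged:
By the outcome, as a careful person would: the job done as asked, in the order asked, and still so for the second after the job is handed in, with the robot touching nothing.
It also fails if it takes over 122 s, if anything falls off the work surface, if the arm or the gripper's body presses on something with over 40 N, if the wrist force passes 120 N, or if a joint passes its speed limit or range.

## Working session

There is one attempt and no reset: what is moved stays moved. The work goes in short steps, Python scripts to look and compute and a shell command to move; the robot and the scene stay as the last step left them, time stands still between calls to the robot, and variables do not carry over. Pictures are saved under pics/ and viewed, at most 14 in all, crops included, and the job is handed in when it is done.

```bash
mkdir -p pics; ls
python3 - <<'E'
from rig import env, optics
import cv2
for n in ("top","side"):
    cv2.imwrite(f"pics/{n}0.png",optics.get_image(n)[:,:,::-1])
    c=optics.calibration(n);print(n,c)
s=env.observe();print(s,env.hold_point_z)
E
```

```text
pics
top {'fov_y': 43.73662074822015, 'cx': 332.8726141535822, 'cy': 234.83976531534623, 'D': array([-0.12934302,  0.        ,  0.        ,  0.        ,  0.        ]), 'T': array([[ 0.01112521, -0.99746327,  0.07030824,  0.42207544],
       [-0.99990875, -0.01163617, -0.00686194, -0.06441491],
       [ 0.00766265, -0.07022548, -0.99750171,  1.25907859],
       [ 0.        ,  0.        ,  0.        ,  1.        ]])}
side {'fov_y': 48.8486031451273, 'cx': 310.4581506823885, 'cy': 246.62002551197767, 'D': array([-0.12325019,  0.        ,  0.        ,  0.        ,  0.        ]), 'T': array([[-0.92895228, -0.22619093,  0.29306198,  0.2358576 ],
       [-0.37008426,  0.58716027, -0.71991698,  0.62911656],
       [-0.00923566, -0.77722615, -0.62915357,  0.66121539],
       [ 0.        ,  0.        ,  0.        ,  1.        ]])}
{'time_s': 0.1, 'q': array([-8.14885135e+01,  2.18371474e+01,  7.43791189e+01,  2.39357130e-04,
        8.38573913e+01, -1.23349452e+01]), 'qvel': array([-0.07506314, -0.08962788, -0.06911268, -0.0172314 ,  0.01332562,
       -0.12677535]), 'joint_efforts': array([ 4.65728837e-03, -4.49219370e+01, -2.31658387e+01, -1.51650429e-04,
        3.64004511e-03,  1.16222782e-05]), 'position': array([ 0.19569273, -0.51373241,  0.23078096]), 'tool_rot': array([[ 9.34537782e-01,  3.55863878e-01, -1.86166084e-04],
       [ 3.55863818e-01, -9.34536958e-01,  1.27202366e-03],
       [ 2.78688186e-04, -1.25500394e-03, -9.99999174e-01]]), 'ft_force': array([ 0.33117662,  0.22038932, -0.56663328]), 'wrist_torque': array([-0.04667255, -0.05078285, -0.00254304]), 'gripper_force': 0.0, 'grip_width': 0.08553138705036434} 0.0187
```

View pics/top0.png

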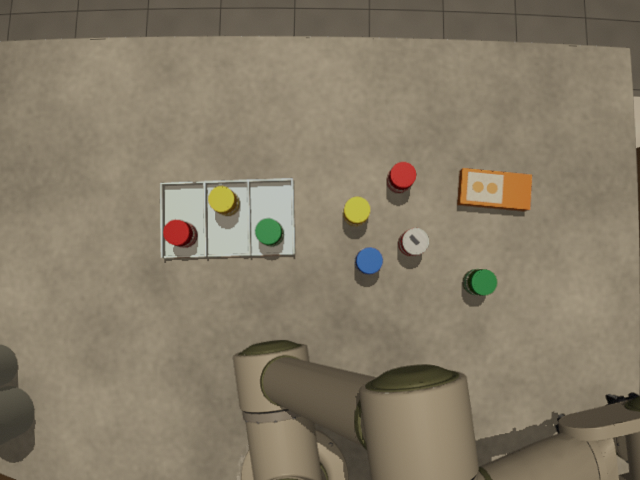

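View pics/side0.png

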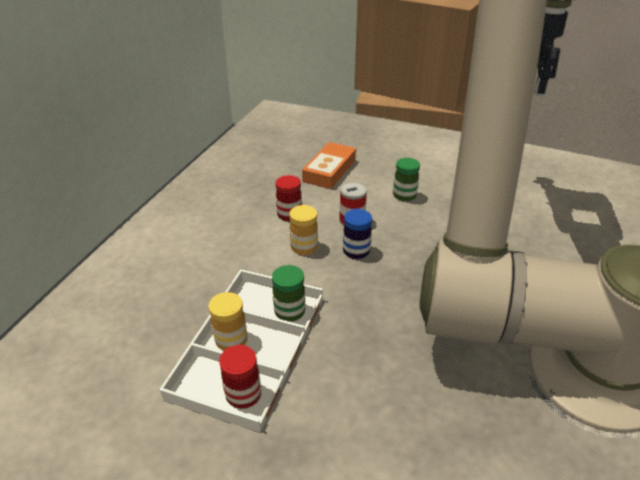

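The top view shows the organiser with corners at about (161,183), (293,179), (295,257) and (163,259). The old lids are red (178,232) at the front, yellow (222,200) at the back and green (268,231) at the front. The new lids are yellow (357,210), red (402,176) and green (483,282); blue is at (369,260), the tin at (415,242) and the carton at (496,189). The side view agrees.

```bash
cat > h.py <<'E'
from rig import env, optics
import cv2, numpy as np
def rays(n,px,z,c=None):
    c=c or optics.calibration(n); f=240/np.tan(np.radians(c["fov_y"]/2))
    K=np.array([[f,0,c["cx"]],[0,f,c["cy"]],[0,0,1]])
    u=cv2.undistortPoints(np.float64(px).reshape(-1,1,2),K,c["D"]).reshape(-1,2)
    d=np.c_[u,np.ones(len(u))]@c["T"][:3,:3].T; o=c["T"][:3,3]
    return o+d*((z-o[2])/d[:,2])[:,None]
def proj(n,P):
    c=optics.calibration(n); f=240/np.tan(np.radians(c["fov_y"]/2))
    K=np.array([[f,0,c["cx"]],[0,f,c["cy"]],[0,0,1]])
    Ti=np.linalg.inv(c["T"]); r,_=cv2.Rodrigues(Ti[:3,:3])
    return cv2.projectPoints(np.float64(P).reshape(-1,1,3),r,Ti[:3,3],K,c["D"])[0].reshape(-1,2)
H={"red":(0,8),"yellow":(22,35),"green":(50,80),"blue":(100,125)}
def lids(n="top",vmin=None):
    im=optics.get_image(n); hsv=cv2.cvtColor(im,cv2.COLOR_RGB2HSV); out=[]
    for k,(a,b) in H.items():
        m=cv2.inRange(hsv,(a,150,60),(b,255,255))
        if k=="red": m|=cv2.inRange(hsv,(172,150,60),(180,255,255))
        nl,lab,st,_=cv2.connectedComponentsWithStats(m)
        for i in range(1,nl):
            if st[i,4]<250 or st[i,4]>1500: continue
            v=hsv[...,2][lab==i]; t=np.percentile(v,75)*.86
            top=((lab==i)&(hsv[...,2]>t)).astype(np.uint8)
            top=cv2.morphologyEx(top,cv2.MORPH_OPEN,np.ones((3,3)))
            c=max(cv2.findContours(top,0,1)[0],key=cv2.contourArea)
            (x,y),r=cv2.minEnclosingCircle(c); M=cv2.moments(c)
            out.append((k,M["m10"]/M["m00"],M["m01"]/M["m00"],r,(M["m00"]/np.pi)**.5))
    return out
E
python3 - <<'E'
from h import *
np.set_printoptions(precision=4,suppress=True)
for k,x,y,r,ra in lids():
    p=rays("top",[(x,y)],.084)[0]; p2=rays("top",[(x,y)],.088)[0]
    print(k,(x,y),r,ra,p[:2],p2[:2])
im=optics.get_image("top");hsv=cv2.cvtColor(im,cv2.COLOR_RGB2HSV)
m=cv2.inRange(hsv,(0,0,150),(180,60,255)); m[:, :140]=0; m[:,320:]=0; m[:160]=0;m[280:]=0
m=cv2.morphologyEx(m,cv2.MORPH_OPEN,np.ones((2,2)))
c=np.vstack([q for q in cv2.findContours(m,0,1)[0] if cv2.contourArea(q)>50])
b=cv2.boxPoints(cv2.minAreaRect(c));print(b);print(rays("top",b,.028))
mm=cv2.inRange(hsv,(0,0,140),(180,80,255));mm[:,:395]=0;mm[:,435:]=0;mm[:222]=0;mm[262:]=0
c=max(cv2.findContours(mm,0,1)[0],key=cv2.contourArea);e=cv2.minEnclosingCircle(c);print("tin",e,rays("top",[e[0]],.081))
s=cv2.imread("pics/top0.png")[150:310,140:540];cv2.imwrite("pics/topz.png",cv2.resize(s,None,fx=2,fy=2,interpolation=2))
E
```

```text
red (403.0615384615385, 173.9065934065934) 12.649210929870605 12.034575115625177 [ 0.6282 -0.211 ] [ 0.6275 -0.2105]
red (175.58529301978348, 231.79096677864874) 12.519532203674316 11.921634291533294 [0.5073 0.2397] [0.507  0.2387]
yellow (220.96091694851557, 198.55430289364898) 12.508434295654297 11.88151650769005 [0.5745 0.1505] [0.574  0.1498]
yellow (356.8223952539859, 209.4990730441231) 12.49894905090332 11.96161752605449 [ 0.5557 -0.1193] [ 0.5552 -0.1191]
blue (369.22104851330204, 260.71322378716746) 12.369135856628418 11.64474179680661 [ 0.4547 -0.1445] [ 0.4546 -0.1443]
[[153. 161.]
 [320. 161.]
 [320. 258.]
 [153. 258.]]
[[ 0.6604  0.3078  0.028 ]
 [ 0.6629 -0.0443  0.028 ]
 [ 0.4607 -0.0469  0.028 ]
 [ 0.4562  0.3005  0.028 ]]
tin ((414.5, 241.5), 27.57726287841797) [[ 0.4938 -0.2343  0.081 ]]
```

View pics/topz.png

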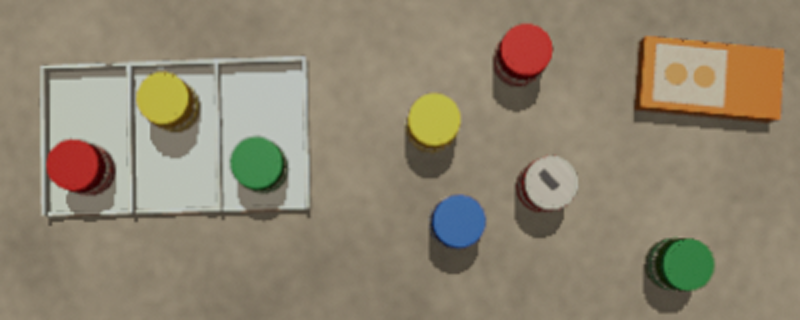

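The enlarged picture confirms the layout: green lids at about (268.5,231.5) old and (483.3,282.4) new, tin (414.7,241.6), all jars upright, and yellow at the back of the middle lane. Next I work out the poses.

Run:
```python
from h import *
np.set_printoptions(precision=4,suppress=True)
q=lambda u,v:(140+u/2-.25,150+v/2-.25)
B=rays("top",[q(42,66),q(306,58)],.028); F=rays("top",[q(308,210),q(45,214)],.016)
print(B[:,:2],F[:,:2])
c=(B.mean(0)+F.mean(0))/2; e=(B[0]-B[1])+(F[1]-F[0]); yaw=np.arctan2(-e[0],e[1]); print("org",c[:2],np.degrees(yaw))
R=np.array([[np.cos(yaw),-np.sin(yaw)],[np.sin(yaw),np.cos(yaw)]])
for y in(.092,0,-.092):
    print([c[:2]+R@[x,y] for x in(-.036,.036)])
print("green old,new",rays("top",[q(257,163)],.088)[0],rays("top",[q(687,265)],.084)[0],"tin",rays("top",[q(550,184)],.081)[0])
ch=rays("top",[q(165,99)],.088)[0];print("old y",ch)
# side check: predicted lid-top pixels
P=[[.5074,.2387,.088],[.574,.1498,.088],[.5557,-.1193,.084],[.6282,-.211,.084],[.4547,-.1445,.084]]
print(proj("side",P))
for l in lids("side"):print(l)
```

```text
[[0.6141 0.2893]
 [0.6248 0.0119]] [[0.4672 0.0079]
 [0.4595 0.2843]]
org [0.5414 0.1484] 1.9092824806369366
[array([0.5024, 0.2391]), array([0.5743, 0.2415])]
[array([0.5054, 0.1472]), array([0.5774, 0.1496])]
[array([0.5085, 0.0552]), array([0.5805, 0.0576])]
green old,new [0.5102 0.0546 0.088 ] [ 0.4142 -0.3714  0.084 ] tin [ 0.4933 -0.2348  0.081 ]
old y [0.5727 0.1472 0.088 ]
[[235.9933 359.1582]
 [224.5591 303.8685]
 [302.6015 213.1147]
 [286.9753 181.6582]
 [357.8268 217.0695]]
('red', 287.5246166263115, 181.38821630347053, 11.672718048095703, 8.107465170875098)
('red', 237.14012184508266, 358.9934725848564, 18.12466812133789, 15.614908671419878)
('yellow', 302.5597826086956, 212.8605072463768, 12.599848747253418, 9.373021315815206)
('yellow', 225.01863932898416, 304.1646474060267, 16.007909774780273, 13.068024102273599)
('blue', 357.82197667280536, 216.75199508901164, 12.257750511169434, 9.296296794901677)
```

Both views agree to about 1 mm. Old yellow goes first, from (0.5735, 0.149) to the front slot (0.505, 0.148). I'll start by rolling the tool so its axes line up with the world axes.

```bash
python3 -m jog '[{"linear":[0,0,0],"roll":1},{"linear":[0,0,0],"roll":1},{"linear":[0,0,0],"roll":1},{"linear":[0,0,0],"roll":1},{"linear":[0,0,0],"roll":0.17},{"linear":[0.5,-0.8,0.1],"roll":0},{"linear":[0.5,-0.8,0.1],"roll":0},{"linear":[0.5,-0.8,0.1],"roll":0},{"linear":[0.5,-0.8,0.1],"roll":0},{"linear":[0.5,-0.8,0.1],"roll":0},{"linear":[0.5,-0.8,0.1],"roll":0}]' 0.6 40
```

```text
time_s: 1.17
position: [0.3163, -0.3203, 0.2072]
tool_rot: [[1.0, 0.002, 0.0], [0.002, -1.0, -0.0], [0.0, 0.0, -1.0]]
ft_force: [1.2, -1.0, 0.4]
grip_width: 0.0683
gripper_force: 0.0
```

```bash
python3 -m jog '[{"linear":[0.45,-0.82,0.08],"roll":0},{"linear":[0.45,-0.82,0.08],"roll":0},{"linear":[0.45,-0.82,0.08],"roll":0},{"linear":[0.45,-0.82,0.08],"roll":0},{"linear":[0.45,-0.82,0.08],"roll":0},{"linear":[0.45,-0.82,0.08],"roll":0},{"linear":[0.45,-0.82,0.08],"roll":0},{"linear":[0.45,-0.82,0.08],"roll":0},{"linear":[0.45,-0.82,0.08],"roll":0},{"linear":[0.45,-0.82,0.08],"roll":0},{"linear":[0.45,-0.82,0.08],"roll":0},{"linear":[0.45,-0.82,0.08],"roll":0}]'; python3 -m jog '[{"linear":[0.35,-0.64,0.07],"roll":0},{"linear":[0.35,-0.64,0.07],"roll":0},{"linear":[0.35,-0.64,0.07],"roll":0},{"linear":[0,0,0],"roll":0},{"linear":[0,0,0],"roll":0},{"linear":[0,0,0],"roll":0}]'
python3 - <<'E'
from h import *
cv2.imwrite("pics/w1.png",optics.get_image("wrist")[:,:,::-1])
print(proj("wrist",[[.5735,.149,.088],[.507,.239,.088],[.51,.0546,.088]]))
E
```

```text
time_s: 2.17
position: [0.5323, 0.0735, 0.1688]
tool_rot: [[1.0, 0.002, 0.0], [0.002, -1.0, -0.0], [0.0, 0.0, -1.0]]
ft_force: [-0.0, -0.7, -0.1]
grip_width: 0.0681
gripper_force: 0.0
time_s: 2.67
position: [0.5735, 0.1481, 0.1603]
tool_rot: [[1.0, 0.001, -0.001], [0.001, -1.0, -0.0], [-0.001, 0.0, -1.0]]
ft_force: [-1.0, -1.0, -0.1]
grip_width: 0.0683
gripper_force: 0.0
[[315.09579701 251.30938216]
 [184.10824752 343.63695128]
 [453.48040524 339.45077948]]
```

View pics/w1.png

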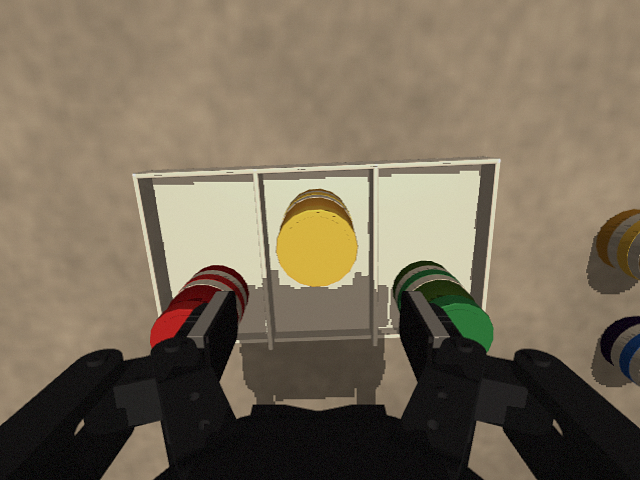

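The wrist view shows the yellow lid centred at about (317,247), against (315,251) predicted, so the arm is lined up to about 1.5 mm. The fingers will pass inside the red and green neighbours. I'll descend and grip.

```bash
python3 -m jog '[{"linear":[0,0,0.8],"roll":0},{"linear":[0,0,0.8],"roll":0},{"linear":[0,0,0.7],"roll":0},{"linear":[0,0,0.5],"roll":0},{"linear":[0,0,0.3],"roll":0},{"linear":[0,0,0],"roll":0},{"linear":[0,0,0],"roll":0}]' && python3 -m jog '[{"linear":[0,0,0],"roll":0},{"linear":[0,0,0],"roll":0},{"linear":[0,0,0],"roll":0},{"linear":[0,0,0],"roll":0},{"linear":[0,0,0],"roll":0},{"linear":[0,0,0],"roll":0}]' -1 40
```

```text
time_s: 3.3
position: [0.5737, 0.1475, 0.0368]
tool_rot: [[1.0, -0.001, -0.0], [-0.001, -1.0, -0.0], [-0.0, 0.0, -1.0]]
ft_force: [-0.0, 0.3, 0.6]
grip_width: 0.0682
gripper_force: 0.0
time_s: 3.8
position: [0.5746, 0.1481, 0.0382]
tool_rot: [[1.0, -0.0, 0.003], [-0.0, -1.0, -0.0], [0.003, 0.0, -1.0]]
ft_force: [-0.9, -2.0, 6.3]
grip_width: 0.0532
gripper_force: 42.5
```

```bash
python3 -m jog '[{"linear":[0,0,-0.2],"roll":0},{"linear":[0,0,-0.3],"roll":0},{"linear":[-0.3,0,0],"roll":0},{"linear":[-0.5,0,0],"roll":0},{"linear":[-0.5,0,0],"roll":0},{"linear":[-0.4,0,0],"roll":0},{"linear":[0,0,0],"roll":0},{"linear":[0,0,0],"roll":0},{"linear":[0,0,0.2],"roll":0},{"linear":[0,0,0.16],"roll":0}]'; python3 -m jog '[{"linear":[0,0,0.05],"roll":0},{"linear":[0,0,0.05],"roll":0},{"linear":[0,0,0],"roll":0},{"linear":[0,0,0],"roll":0},{"linear":[0,0,0],"roll":0}]'
```

```text
time_s: 4.63
position: [0.5067, 0.1483, 0.0417]
tool_rot: [[1.0, -0.0, 0.001], [-0.0, -1.0, 0.0], [0.001, -0.0, -1.0]]
ft_force: [0.4, -0.6, -1.7]
grip_width: 0.0537
gripper_force: 42.4
time_s: 5.05
position: [0.5058, 0.1483, 0.0382]
tool_rot: [[1.0, -0.0, -0.0], [-0.0, -1.0, -0.0], [-0.0, 0.0, -1.0]]
ft_force: [-2.8, -1.1, 4.8]
grip_width: 0.0532
gripper_force: 42.7
```

It is down on the floor, so I'll release, rise and go to the new yellow jar.

```bash
python3 -m jog '[{"linear":[0,0,0],"roll":0},{"linear":[0,0,0],"roll":0},{"linear":[0,0,0],"roll":0},{"linear":[0,0,0],"roll":0},{"linear":[0,0,0],"roll":0},{"linear":[0,0,-0.5],"roll":0},{"linear":[0,0,-0.8],"roll":0},{"linear":[0,0,-0.9],"roll":0},{"linear":[0,0,-0.8],"roll":0}]' 0.6; python3 -m jog '[{"linear":[0.16,0.84,0],"roll":0},{"linear":[0.16,0.84,0],"roll":0},{"linear":[0.16,0.84,0],"roll":0},{"linear":[0.16,0.84,0],"roll":0},{"linear":[0.16,0.84,0],"roll":0},{"linear":[0.16,0.84,0],"roll":0},{"linear":[0.16,0.84,0],"roll":0},{"linear":[0.16,0.84,0],"roll":0},{"linear":[0,0,0],"roll":0},{"linear":[0,0,0],"roll":0},{"linear":[0,0,0],"roll":0}]'
python3 - <<'E'
from h import *
w=optics.get_image("wrist");print(proj("wrist",[[.5557,-.1193,.084]]))
t=optics.get_image("top")
cv2.imwrite("pics/a2.png",cv2.resize(np.hstack([w[:,60:620],cv2.resize(t[150:310,140:340],(600,480))])[:,:,::-1],(800,331)))
E
```

```text
time_s: 5.8
position: [0.5056, 0.1484, 0.1599]
tool_rot: [[1.0, -0.0, 0.0], [-0.0, -1.0, 0.0], [0.0, -0.0, -1.0]]
ft_force: [1.0, 0.3, 0.3]
grip_width: 0.0682
gripper_force: 0.0
time_s: 6.72
position: [0.5567, -0.12, 0.1579]
tool_rot: [[1.0, -0.0, -0.001], [-0.0, -1.0, 0.001], [-0.001, -0.001, -1.0]]
ft_force: [-0.1, -0.7, 1.0]
grip_width: 0.0689
gripper_force: 0.0
[[317.05044553 252.07721604]]
```

View pics/a2.png

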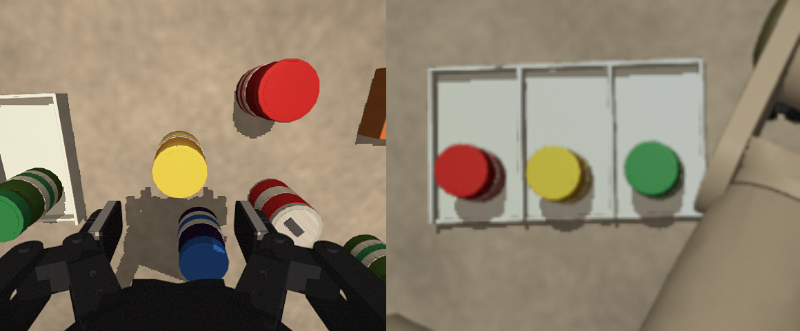

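Old yellow now stands upright at the front of its lane (right half, about (553,172)). The new yellow lid sits at about (180,172) in the left half, between the fingers. I'll grip, lift and carry it to the back slot.

```bash
python3 -m jog '[{"linear":[0,0,0.8],"roll":0},{"linear":[0,0,0.8],"roll":0},{"linear":[0,0,0.7],"roll":0},{"linear":[0,0,0.5],"roll":0},{"linear":[0,0,0.35],"roll":0},{"linear":[0,0,0],"roll":0},{"linear":[0,0,0],"roll":0}]' && python3 -m jog '[{"linear":[0,0,0],"roll":0},{"linear":[0,0,0],"roll":0},{"linear":[0,0,0],"roll":0},{"linear":[0,0,0],"roll":0},{"linear":[0,0,0],"roll":0},{"linear":[0,0,0],"roll":0}]' -1 40; python3 -m jog '[{"linear":[0,0,-0.3],"roll":0},{"linear":[0,0,-0.6],"roll":0},{"linear":[0,0,-0.8],"roll":0},{"linear":[0,0,-0.8],"roll":0},{"linear":[0,0,-0.6],"roll":0},{"linear":[0,0,0],"roll":0}]'
```

```text
time_s: 7.4
position: [0.5569, -0.1195, 0.0322]
tool_rot: [[1.0, 0.001, -0.001], [0.001, -1.0, 0.0], [-0.001, -0.0, -1.0]]
ft_force: [0.9, 0.3, -0.3]
grip_width: 0.0686
gripper_force: 0.0
time_s: 7.9
position: [0.5578, -0.1204, 0.0337]
tool_rot: [[1.0, 0.0, 0.003], [0.0, -1.0, -0.001], [0.003, 0.001, -1.0]]
ft_force: [0.8, 1.5, 6.6]
grip_width: 0.053
gripper_force: 42.6
time_s: 8.4
position: [0.5587, -0.1211, 0.1616]
tool_rot: [[1.0, 0.0, 0.009], [0.0, -1.0, -0.004], [0.009, 0.004, -1.0]]
ft_force: [0.4, -1.2, -1.0]
grip_width: 0.0538
gripper_force: 42.7
```

```bash
python3 -m jog '[{"linear":[0.06,-0.6,0],"roll":0},{"linear":[0.06,-0.84,0],"roll":0},{"linear":[0.06,-0.84,0],"roll":0},{"linear":[0.06,-0.84,0],"roll":0},{"linear":[0.06,-0.84,0],"roll":0},{"linear":[0.06,-0.84,0],"roll":0},{"linear":[0.06,-0.84,0],"roll":0},{"linear":[0.06,-0.7,0],"roll":0},{"linear":[0.06,-0.36,0],"roll":0},{"linear":[0,0,0],"roll":0},{"linear":[0,0,0],"roll":0}]' && python3 -m jog '[{"linear":[0,0,0.6],"roll":0},{"linear":[0,0,0.8],"roll":0},{"linear":[0,0,0.8],"roll":0},{"linear":[0,0,0.5],"roll":0},{"linear":[0,0,0.15],"roll":0},{"linear":[0,0,0],"roll":0},{"linear":[0,0,0],"roll":0}]'
```

```text
time_s: 9.32
position: [0.5783, 0.1476, 0.1554]
tool_rot: [[1.0, 0.001, -0.001], [0.001, -1.0, -0.001], [-0.001, 0.001, -1.0]]
ft_force: [0.3, -0.7, -2.8]
grip_width: 0.0534
gripper_force: 43.0
time_s: 9.9
position: [0.5793, 0.1467, 0.0431]
tool_rot: [[1.0, -0.001, 0.001], [-0.001, -1.0, -0.0], [0.001, 0.0, -1.0]]
ft_force: [0.0, -0.2, -2.0]
grip_width: 0.0533
gripper_force: 42.9
```

```bash
python3 -m jog '[{"linear":[0,0,0.06],"roll":0},{"linear":[0,0,0.05],"roll":0},{"linear":[0,0,0.03],"roll":0},{"linear":[0,0,0],"roll":0},{"linear":[0,0,0],"roll":0},{"linear":[0,0,0],"roll":0}]'
```

```text
time_s: 10.4
position: [0.579, 0.1475, 0.0377]
tool_rot: [[1.0, 0.0, 0.002], [0.0, -1.0, -0.0], [0.002, 0.0, -1.0]]
ft_force: [-2.2, -0.9, 5.5]
grip_width: 0.0533
gripper_force: 43.2
```

```bash
python3 -m jog '[{"linear":[0,0,0],"roll":0},{"linear":[0,0,0],"roll":0},{"linear":[0,0,0],"roll":0},{"linear":[0,0,0],"roll":0},{"linear":[0,0,0],"roll":0},{"linear":[0,0,-0.5],"roll":0},{"linear":[0,0,-0.8],"roll":0},{"linear":[0,0,-0.9],"roll":0},{"linear":[0,0,-0.8],"roll":0}]' 0.6; python3 -m jog '[{"linear":[0.11,0.815,0],"roll":0},{"linear":[0.11,0.815,0],"roll":0},{"linear":[0.11,0.815,0],"roll":0},{"linear":[0.11,0.815,0],"roll":0},{"linear":[0.11,0.815,0],"roll":0},{"linear":[0.11,0.815,0],"roll":0},{"linear":[0.11,0.815,0],"roll":0},{"linear":[0.11,0.815,0],"roll":0},{"linear":[0.11,0.815,0],"roll":0},{"linear":[0.11,0.815,0],"roll":0},{"linear":[0.11,0.815,0],"roll":0},{"linear":[0,0,0],"roll":0}]'; python3 -m jog '[{"linear":[0,0,0],"roll":0},{"linear":[0,0,0],"roll":0}]'
python3 - <<'E'
from h import *
w=optics.get_image("wrist");print(proj("wrist",[[.6282,-.211,.084]]))
t=optics.get_image("top")
cv2.imwrite("pics/a3.png",cv2.resize(np.hstack([w[:,60:620],cv2.resize(t[150:310,140:340],(600,480))])[:,:,::-1],(800,331)))
E
```

```text
time_s: 11.15
position: [0.5785, 0.1476, 0.1583]
tool_rot: [[1.0, -0.0, 0.0], [-0.0, -1.0, 0.0], [0.0, -0.0, -1.0]]
ft_force: [0.9, -0.0, -0.1]
grip_width: 0.0686
gripper_force: 0.0
time_s: 12.15
position: [0.6269, -0.2168, 0.1558]
tool_rot: [[1.0, -0.005, 0.0], [-0.005, -1.0, -0.002], [0.0, 0.002, -1.0]]
ft_force: [1.0, -0.4, -0.9]
grip_width: 0.0687
gripper_force: 0.0
time_s: 12.32
position: [0.6268, -0.2105, 0.1563]
tool_rot: [[1.0, -0.0, -0.001], [-0.0, -1.0, 0.001], [-0.001, -0.001, -1.0]]
ft_force: [1.1, 0.9, -0.0]
grip_width: 0.0682
gripper_force: 0.0
[[318.92806242 249.36137727]]
```

View pics/a3.png

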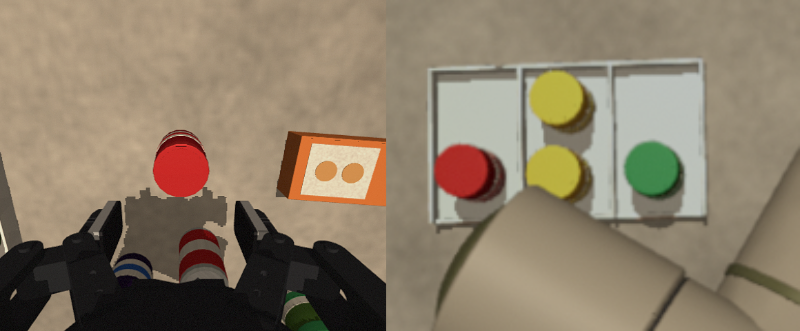

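The new yellow jar stands behind the old one in the middle lane (right half). The new red lid at (181,170) is centred between the fingers. I'll grip and lift it.

```bash
python3 -m jog '[{"linear":[0,0,0.8],"roll":0},{"linear":[0,0,0.8],"roll":0},{"linear":[0,0,0.7],"roll":0},{"linear":[0,0,0.5],"roll":0},{"linear":[0,0,0.3],"roll":0},{"linear":[0,0,0],"roll":0},{"linear":[0,0,0],"roll":0}]' && python3 -m jog '[{"linear":[0,0,0],"roll":0},{"linear":[0,0,0],"roll":0},{"linear":[0,0,0],"roll":0},{"linear":[0,0,0],"roll":0},{"linear":[0,0,0],"roll":0},{"linear":[0,0,0],"roll":0}]' -1 40; python3 -m jog '[{"linear":[0,0,-0.3],"roll":0},{"linear":[0,0,-0.6],"roll":0},{"linear":[0,0,-0.8],"roll":0},{"linear":[0,0,-0.8],"roll":0},{"linear":[0,0,-0.6],"roll":0},{"linear":[0,0,0],"roll":0},{"linear":[0,0,0],"roll":0},{"linear":[0,0,0],"roll":0}]'
```

```text
time_s: 13.0
position: [0.6273, -0.2105, 0.0331]
tool_rot: [[1.0, 0.001, 0.0], [0.001, -1.0, -0.0], [0.0, 0.0, -1.0]]
ft_force: [0.6, 0.3, 0.8]
grip_width: 0.0682
gripper_force: 0.0
time_s: 13.5
position: [0.6279, -0.2114, 0.0346]
tool_rot: [[1.0, -0.0, 0.004], [-0.0, -1.0, -0.002], [0.004, 0.002, -1.0]]
ft_force: [1.1, -0.0, 6.5]
grip_width: 0.0536
gripper_force: 42.7
time_s: 14.17
position: [0.6262, -0.2107, 0.1554]
tool_rot: [[1.0, -0.0, -0.002], [-0.0, -1.0, 0.001], [-0.002, -0.001, -1.0]]
ft_force: [-0.4, -1.3, -4.0]
grip_width: 0.0532
gripper_force: 42.9
```

```bash
python3 -m jog '[{"linear":[-0.09,-0.6,0],"roll":0},{"linear":[-0.09,-0.84,0],"roll":0},{"linear":[-0.09,-0.84,0],"roll":0},{"linear":[-0.09,-0.84,0],"roll":0},{"linear":[-0.09,-0.84,0],"roll":0},{"linear":[-0.09,-0.84,0],"roll":0},{"linear":[-0.09,-0.84,0],"roll":0},{"linear":[-0.09,-0.84,0],"roll":0},{"linear":[-0.09,-0.84,0],"roll":0},{"linear":[-0.09,-0.84,0],"roll":0},{"linear":[-0.09,-0.84,0],"roll":0},{"linear":[-0.09,-0.84,0],"roll":0}]'; python3 -m jog '[{"linear":[-0.1,-0.8,0],"roll":0},{"linear":[-0.1,-0.46,0],"roll":0},{"linear":[-0.03,-0.2,0],"roll":0},{"linear":[0,0,0],"roll":0},{"linear":[0,0,0],"roll":0},{"linear":[0,0,0],"roll":0}]'
```

```text
time_s: 15.17
position: [0.5825, 0.1841, 0.1547]
tool_rot: [[1.0, -0.0, -0.004], [-0.0, -1.0, -0.0], [-0.004, 0.0, -1.0]]
ft_force: [0.9, -0.4, -2.7]
grip_width: 0.0531
gripper_force: 43.0
time_s: 15.67
position: [0.5748, 0.2396, 0.156]
tool_rot: [[1.0, -0.001, -0.001], [-0.001, -1.0, -0.001], [-0.001, 0.001, -1.0]]
ft_force: [-0.2, -1.0, -1.3]
grip_width: 0.0533
gripper_force: 43.1
```

```bash
python3 -m jog '[{"linear":[0,0,0.6],"roll":0},{"linear":[0,0,0.8],"roll":0},{"linear":[0,0,0.8],"roll":0},{"linear":[0,0,0.45],"roll":0},{"linear":[0,0,0.15],"roll":0},{"linear":[0,0,0],"roll":0},{"linear":[0,0,0],"roll":0}]';python3 -m jog '[{"linear":[0,0,0.06],"roll":0},{"linear":[0,0,0.05],"roll":0},{"linear":[0,0,0.03],"roll":0},{"linear":[0,0,0],"roll":0},{"linear":[0,0,0],"roll":0},{"linear":[0,0,0],"roll":0}]'
```

```text
time_s: 16.25
position: [0.5755, 0.2404, 0.0456]
tool_rot: [[1.0, -0.001, 0.002], [-0.001, -1.0, 0.0], [0.002, -0.0, -1.0]]
ft_force: [0.0, -0.5, -2.1]
grip_width: 0.0532
gripper_force: 42.9
time_s: 16.75
position: [0.5747, 0.241, 0.0392]
tool_rot: [[1.0, -0.0, 0.0], [-0.0, -1.0, 0.0], [0.0, -0.0, -1.0]]
ft_force: [-0.4, 0.2, -2.0]
grip_width: 0.0531
gripper_force: 42.9
```

Not quite touching yet, so down slightly more.

```bash
python3 -m jog '[{"linear":[0,0,0.02],"roll":0},{"linear":[0,0,0.02],"roll":0},{"linear":[0,0,0],"roll":0},{"linear":[0,0,0],"roll":0},{"linear":[0,0,0],"roll":0}]'
```

```text
time_s: 17.17
position: [0.5747, 0.2411, 0.0386]
tool_rot: [[1.0, 0.0, 0.001], [0.0, -1.0, 0.0], [0.001, -0.0, -1.0]]
ft_force: [-3.8, -0.4, 7.2]
grip_width: 0.0535
gripper_force: 44.0
```

```bash
python3 -m jog '[{"linear":[0,0,0],"roll":0},{"linear":[0,0,0],"roll":0},{"linear":[0,0,0],"roll":0},{"linear":[0,0,0],"roll":0},{"linear":[0,0,0],"roll":0},{"linear":[0,0,-0.5],"roll":0},{"linear":[0,0,-0.8],"roll":0},{"linear":[0,0,-0.9],"roll":0},{"linear":[0,0,-0.8],"roll":0}]' 0.6; python3 -m jog '[{"linear":[-0.21,0.806,0],"roll":0},{"linear":[-0.21,0.806,0],"roll":0},{"linear":[-0.21,0.806,0],"roll":0},{"linear":[-0.21,0.806,0],"roll":0},{"linear":[-0.21,0.806,0],"roll":0},{"linear":[-0.21,0.806,0],"roll":0},{"linear":[-0.21,0.806,0],"roll":0},{"linear":[-0.21,0.806,0],"roll":0},{"linear":[-0.21,0.806,0],"roll":0},{"linear":[-0.21,0.806,0],"roll":0},{"linear":[-0.21,0.806,0],"roll":0},{"linear":[-0.21,0.806,0],"roll":0}]'; python3 -m jog '[{"linear":[-0.21,0.806,0],"roll":0},{"linear":[-0.21,0.806,0],"roll":0},{"linear":[-0.21,0.806,0],"roll":0},{"linear":[-0.21,0.806,0],"roll":0},{"linear":[-0.21,0.806,0],"roll":0},{"linear":[-0.21,0.806,0],"roll":0},{"linear":[-0.21,0.806,0],"roll":0},{"linear":[0,0,0],"roll":0},{"linear":[0,0,0],"roll":0},{"linear":[0,0,0],"roll":0}]'
python3 - <<'E'
from h import *
w=optics.get_image("wrist");print(proj("wrist",[[.4142,-.3714,.084]]))
t=optics.get_image("top")
cv2.imwrite("pics/a4.png",cv2.resize(np.hstack([w[:,60:620],cv2.resize(t[150:310,140:340],(600,480))])[:,:,::-1],(800,331)))
E
```

```text
time_s: 17.92
position: [0.5745, 0.241, 0.1591]
tool_rot: [[1.0, -0.0, 0.0], [-0.0, -1.0, 0.0], [0.0, -0.0, -1.0]]
ft_force: [0.0, 0.5, 0.9]
grip_width: 0.0685
gripper_force: 0.0
time_s: 18.92
position: [0.4731, -0.1474, 0.1574]
tool_rot: [[1.0, -0.0, 0.0], [-0.0, -1.0, -0.0], [0.0, 0.0, -1.0]]
ft_force: [0.1, -0.3, 0.2]
grip_width: 0.0685
gripper_force: 0.0
time_s: 19.75
position: [0.4149, -0.371, 0.1571]
tool_rot: [[1.0, -0.0, -0.0], [-0.0, -1.0, 0.001], [-0.0, -0.001, -1.0]]
ft_force: [0.3, 1.3, -1.0]
grip_width: 0.0684
gripper_force: 0.0
[[318.52695304 252.3682422 ]]
```

View pics/a4.png

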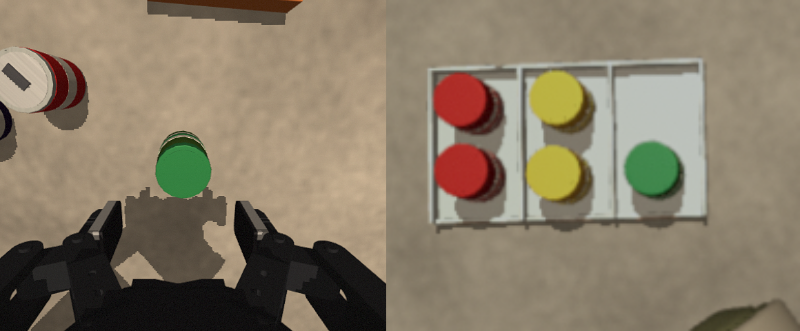

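The red and yellow lanes are both complete and upright. The new green lid at (183,171) is centred between the fingers, so I'll grip and lift it.

```bash
python3 -m jog '[{"linear":[0,0,0.8],"roll":0},{"linear":[0,0,0.8],"roll":0},{"linear":[0,0,0.7],"roll":0},{"linear":[0,0,0.5],"roll":0},{"linear":[0,0,0.3],"roll":0},{"linear":[0,0,0],"roll":0},{"linear":[0,0,0],"roll":0}]' && python3 -m jog '[{"linear":[0,0,0],"roll":0},{"linear":[0,0,0],"roll":0},{"linear":[0,0,0],"roll":0},{"linear":[0,0,0],"roll":0},{"linear":[0,0,0],"roll":0},{"linear":[0,0,0],"roll":0}]' -1 40; python3 -m jog '[{"linear":[0,0,-0.3],"roll":0},{"linear":[0,0,-0.6],"roll":0},{"linear":[0,0,-0.8],"roll":0},{"linear":[0,0,-0.8],"roll":0},{"linear":[0,0,-0.6],"roll":0},{"linear":[0,0,0],"roll":0},{"linear":[0,0,0],"roll":0},{"linear":[0,0,0],"roll":0}]'
```

```text
time_s: 20.43
position: [0.4153, -0.3708, 0.0335]
tool_rot: [[1.0, 0.001, -0.0], [0.001, -1.0, 0.0], [-0.0, -0.0, -1.0]]
ft_force: [-0.1, 0.2, -0.3]
grip_width: 0.068
gripper_force: 0.0
time_s: 20.93
position: [0.4157, -0.3721, 0.0349]
tool_rot: [[1.0, -0.0, 0.002], [-0.0, -1.0, -0.002], [0.002, 0.002, -1.0]]
ft_force: [0.9, -0.2, 7.1]
grip_width: 0.0532
gripper_force: 42.2
time_s: 21.6
position: [0.4144, -0.3709, 0.1563]
tool_rot: [[1.0, -0.0, -0.001], [-0.0, -1.0, 0.002], [-0.001, -0.002, -1.0]]
ft_force: [0.2, -0.6, -3.2]
grip_width: 0.0535
gripper_force: 42.9
```

```bash
python3 -m jog '[{"linear":[0.2,-0.5,0],"roll":0},{"linear":[0.3,-0.78,0],"roll":0},{"linear":[0.3,-0.78,0],"roll":0},{"linear":[0.3,-0.78,0],"roll":0},{"linear":[0.3,-0.78,0],"roll":0},{"linear":[0.3,-0.78,0],"roll":0},{"linear":[0.3,-0.78,0],"roll":0},{"linear":[0.3,-0.78,0],"roll":0},{"linear":[0.3,-0.78,0],"roll":0},{"linear":[0.3,-0.78,0],"roll":0},{"linear":[0.3,-0.78,0],"roll":0},{"linear":[0.3,-0.78,0],"roll":0}]'; python3 -m jog '[{"linear":[0.3,-0.75,0],"roll":0},{"linear":[0.25,-0.6,0],"roll":0},{"linear":[0.1,-0.28,0],"roll":0},{"linear":[0,0,0],"roll":0},{"linear":[0,0,0],"roll":0},{"linear":[0,0,0],"roll":0}]'
```

```text
time_s: 22.6
position: [0.5545, -0.0065, 0.1555]
tool_rot: [[1.0, -0.0, -0.004], [-0.0, -1.0, 0.001], [-0.004, -0.001, -1.0]]
ft_force: [0.6, 0.3, -2.4]
grip_width: 0.0531
gripper_force: 43.0
time_s: 23.1
position: [0.5804, 0.0558, 0.1566]
tool_rot: [[1.0, -0.001, -0.002], [-0.001, -1.0, -0.0], [-0.002, 0.0, -1.0]]
ft_force: [-0.9, 0.0, -1.3]
grip_width: 0.0531
gripper_force: 43.1
```

```bash
python3 -m jog '[{"linear":[0,0,0.6],"roll":0},{"linear":[0,0,0.8],"roll":0},{"linear":[0,0,0.8],"roll":0},{"linear":[0,0,0.45],"roll":0},{"linear":[0,0,0.15],"roll":0},{"linear":[0,0,0],"roll":0},{"linear":[0,0,0],"roll":0}]';python3 -m jog '[{"linear":[0,0,0.06],"roll":0},{"linear":[0,0,0.05],"roll":0},{"linear":[0,0,0.03],"roll":0},{"linear":[0,0,0.03],"roll":0},{"linear":[0,0,0],"roll":0},{"linear":[0,0,0],"roll":0},{"linear":[0,0,0],"roll":0}]'
```

```text
time_s: 23.68
position: [0.5815, 0.056, 0.0463]
tool_rot: [[1.0, -0.001, 0.001], [-0.001, -1.0, -0.0], [0.001, 0.0, -1.0]]
ft_force: [0.1, -0.4, -1.5]
grip_width: 0.0535
gripper_force: 42.9
time_s: 24.27
position: [0.5811, 0.0568, 0.0389]
tool_rot: [[1.0, 0.0, 0.001], [0.0, -1.0, -0.0], [0.001, 0.0, -1.0]]
ft_force: [-1.0, -0.9, 1.9]
grip_width: 0.0532
gripper_force: 43.2
```

Touching. I'll release, rise and back away for a final check.

```bash
python3 -m jog '[{"linear":[0,0,0.01],"roll":0},{"linear":[0,0,0],"roll":0},{"linear":[0,0,0],"roll":0}]'; python3 -m jog '[{"linear":[0,0,0],"roll":0},{"linear":[0,0,0],"roll":0},{"linear":[0,0,0],"roll":0},{"linear":[0,0,0],"roll":0},{"linear":[0,0,0],"roll":0},{"linear":[0,0,-0.5],"roll":0},{"linear":[0,0,-0.8],"roll":0},{"linear":[0,0,-0.9],"roll":0},{"linear":[0,0,-0.8],"roll":0},{"linear":[0,0,-0.8],"roll":0}]' 0.6; python3 -m jog '[{"linear":[-0.2,0.8,0],"roll":0},{"linear":[-0.2,0.8,0],"roll":0},{"linear":[-0.2,0.8,0],"roll":0},{"linear":[-0.2,0.8,0],"roll":0},{"linear":[-0.2,0.8,0],"roll":0},{"linear":[-0.2,0.8,0],"roll":0},{"linear":[-0.2,0.8,0],"roll":0},{"linear":[-0.2,0.8,0],"roll":0},{"linear":[-0.2,0.8,0],"roll":0},{"linear":[-0.2,0.8,0],"roll":0},{"linear":[-0.2,0.8,0],"roll":0},{"linear":[0,0,0],"roll":0}]'
python3 -m jog '[{"linear":[0,0,0],"roll":0},{"linear":[0,0,0],"roll":0},{"linear":[0,0,0],"roll":0}]'
python3 - <<'E'
from h import *
w=optics.get_image("side")
t=optics.get_image("top")
cv2.imwrite("pics/a5.png",cv2.resize(np.hstack([w,cv2.resize(t[130:310,140:540],(1067,480))])[:,:,::-1],(800,225)))
E
```

```text
time_s: 24.52
position: [0.5811, 0.0568, 0.0389]
tool_rot: [[1.0, -0.0, 0.001], [-0.0, -1.0, -0.0], [0.001, 0.0, -1.0]]
ft_force: [-3.1, -1.0, 6.9]
grip_width: 0.0533
gripper_force: 43.7
time_s: 25.35
position: [0.5807, 0.0569, 0.1919]
tool_rot: [[1.0, -0.0, 0.0], [-0.0, -1.0, 0.0], [0.0, -0.0, -1.0]]
ft_force: [0.4, -0.2, 0.5]
grip_width: 0.0681
gripper_force: 0.0
time_s: 26.35
position: [0.4915, -0.3002, 0.1897]
tool_rot: [[1.0, -0.005, -0.0], [-0.005, -1.0, -0.002], [-0.0, 0.002, -1.0]]
ft_force: [0.2, 0.0, -0.7]
grip_width: 0.0685
gripper_force: 0.0
time_s: 26.6
position: [0.4932, -0.2941, 0.1902]
tool_rot: [[1.0, 0.001, -0.0], [0.001, -1.0, 0.0], [-0.0, -0.0, -1.0]]
ft_force: [-1.2, 0.3, 0.4]
grip_width: 0.0683
gripper_force: 0.0
```

View pics/a5.png

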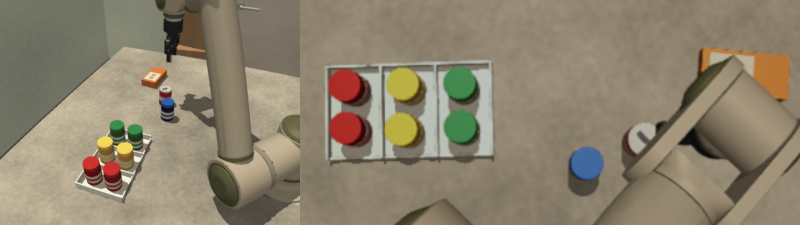

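All six jars stand upright in matching lanes, in both the side view and the top view. The blue jar, tin and carton are where they were, and the gripper is well clear. I'm handing the job in.

```bash
python3 -c "
from rig import env
print(env.close_job())"
```

```text
the job is handed in; nothing more can be done
None
```

The job is handed in at about 27 s: old yellow was brought forward, the new red, green and yellow jars stand upright behind their matching old jars, and the blue jar, tin and carton were not touched.

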